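Unstack the pellet-press tooling into its nests

ROBOT

A 7-joint arm with a two-finger parallel gripper is mounted at the origin on a cart in front of the work surface, level with it; the furniture and walls round the work are solid. World frame = base frame: x ahead of the robot, y to its left, z up, the work surface at z = 0. Lengths are in mm, angles in degrees, forces in N, time in s.
With the tool pointing down it reaches from about 425 to 875 mm from the base axis. Payload 8.4 kg.
Tool frame: the origin (TCP) lies on the centre line of the jaws, within the pads' length; the fingertips stand 11 mm ahead of it and the grasp point (between the pads) lies 8 mm behind it; z points along the fingers, y is the line along which they close (so a half turn about z gives the same grasp; the last joint's range is limited). The gripper opens to 87 mm and grips with 3 to 60 N. Pads are 19 mm wide; open, the fingers measure 117 mm over their backs; the gripper's body (75 mm by 190 mm) begins 51 mm behind the grasp point.
Start: joints at [-5.684, 19.091, 2.286, 83.961, -0.768, 76.965, -3.352], TCP at [649.971, -0.012, 209.046] pointing down, gripper open.
Joint ranges: [-147.57, 147.57], [-21.85, 119.76], [-74.77, 79.35], [14.55, 137.4], [-85.83, 265.84], [4.83, 119.75], [-152.11, 152.11]. Speed limits (degrees/s): [127.2, 127.2, 159.86, 159.86, 180, 180, 180].

INTERFACE

Orientations are given as [roll, pitch, yaw] about the fixed x, y, z axes, in that order (R = Rz(yaw) Ry(pitch) Rx(roll)).
In Python, from rig import env, imaging gives the robot as it stands.
- The arm moves only by the shell command python3 -m creep 'ROWS' [OPENING] [FORCE]. ROWS is a JSON list of rows, 1 to 10 of them, each of 4 numbers: dx, dy, dz in mm, then a turn about the tool's z in degrees; each row is the pose to reach, as a shift and turn from the pose commanded when the command began, along the tool's axes at that moment; what a row does not reach only later rows make up. A row lasts 1/8 s, in which the tool goes at most 62.5 mm and 10.7 degrees, less where a joint would pass 70% of its speed; a pose out of reach is approached as far as the arm can. OPENING is the finger opening in mm, set as the command begins (- or left out keeps the last). The fingers move at their own pace and stop on an object; FORCE is the grip in N (left out, the last holds). Time passes only in rows, so rows that do not move let the fingers close. It prints the time, the measured TCP pose, the force, the opening and the grip force at its end.
- env.sense(): the state, without advancing time (a new reading comes with each control period).
- imaging.capture(name): name is "scene" or "side" or "wrist"; returns the picture (400x640x3 uint8, red, green, blue); there is no depth.
- imaging.get_calibration(name): a dict with "fovy" (degrees; the focal length in pixels is half the picture's height over the tangent of half this angle, whatever the lens; pixels are square), "cx", "cy" (the principal point, pixels), "rvec" (rotation vector, rad) and "tvec" (3), from world to camera coordinates, as OpenCV has them. Camera axes: x right, y down, z forward; pixel columns grow to the right and rows downward; lengths in mm; the calibration is good to about 2 mm. A picture is of the moment at which its call begins: read the wrist's pose just before it. get_calibration takes no time and is no camera call; for the wrist camera it gives the pose at the moment of the call.
- env.sign_off(): hands the job in; it is judged then, once.
The state is a dict: "time_s": time; "joint_positions": joint angles; "dq": joint speeds; "effort": joint torques, N m; "tool_pos": TCP position; "orientation": TCP orientation; "force": force on the tool from outside, world axes, zero at the start; "wrist_torque": the same for the moment, N m; "gripper_width": finger opening in mm; "finger_force": force on a finger pad.
Only numpy, scipy, OpenCV 4.12 (cv2) and the standard library are available. Lean on these libraries where they do the work, as an engineer would, in place of code of your own. Each camera call takes 0.05 s, during which the arm holds its last target. There are 200 camera calls.

TASK

Put the press tooling away: take the stack apart and set each steel piece into the nest of its own shape and size (die in the small round nest, hexagon in the hexagonal one, disc in the large round one, square block in the square one), then set the emptied carrier block in the long tray. Every piece ends flat on the floor of its own place, upright as it stood; set things down rather than dropping them, and leave the dark jar and the blue packet where they are.

Things in the scene. Friction and masses are not known exactly. Their poses are not given: they have to be found in the camera images.
- carrier: Loose white plastic carrier block, 64 (x) x 150 (y) x 22 mm high, lying on the bench, about 0.3 kg. It carries two columns side by side, centred 45 mm either side of its middle along its long y axis; each column is two steel pieces: the disc or the square block below, the hexagon or the die on top, in either combination. Origin: centre of the underside; z up.
- disc: Loose plain steel disc, 56 mm diameter, 26 mm high, about 0.3 kg; lower piece of one of the columns on the carrier. Origin: centre of the underside; z up.
- square: Loose dark steel square block, 52 x 52 x 26 mm high, about 0.35 kg, sides along its x and y; lower piece of the other column on the carrier. It stands within 0.15 rad of square to the carrier. Origin: centre of the underside; z up.
- hexagon: Loose steel hexagon, 36 mm across flats (41.6 over corners), 36 mm high plus a dark round boss 4 mm high and 26 mm in diameter on top, about 0.25 kg; flats face its x axis and every 60 degrees from it; its x axis is within 0.15 rad of the carrier's. Upper piece of one column. Origin: centre of the underside; z up.
- die: Loose upright cylindrical press die, pale metal, 30 mm greatest diameter (at the thick head), 79 mm tall, slimmer in the middle, about 0.25 kg; upper piece of the other column. Grip it near the top, where it is 30 mm wide. Origin: centre of the underside; z up.
- nest_die: Small round nest for the die, the smallest of the five places: inside diameter 44 mm. Fixed on the bench, plain grey plastic, floor 6 mm thick (its top is 6 mm above the bench), rim top 11 mm above the bench and 4 mm thick. Origin: centre of its underside, at bench height; z up.
- nest_hex: Hexagonal nest for the hexagon, inside 50 mm across flats; the hexagon fits in any yaw. Fixed on the bench, plain grey plastic, floor 6 mm thick (its top is 6 mm above the bench), rim top 11 mm above the bench and 4 mm thick. Origin: centre of its underside, at bench height; z up.
- nest_disc: Large round nest for the disc, inside diameter 70 mm. Fixed on the bench, plain grey plastic, floor 6 mm thick (its top is 6 mm above the bench), rim top 11 mm above the bench and 4 mm thick. Origin: centre of its underside, at bench height; z up.
- nest_square: Square nest for the square block, inside 66 x 66 mm, sides along its x and y; the block lies flat only if turned to within about 0.2 rad of the nest's sides (any quarter turn). Fixed on the bench, plain grey plastic, floor 6 mm thick (its top is 6 mm above the bench), rim top 11 mm above the bench and 4 mm thick. Origin: centre of its underside, at bench height; z up.
- tray: Long rectangular tray for the carrier block, inside 80 (x) x 166 (y) mm, to the left of the stack. Fixed on the bench, plain grey plastic, floor 6 mm thick (its top is 6 mm above the bench), rim top 11 mm above the bench and 4 mm thick. Origin: centre of its underside, at bench height; z up.
- jar: Bystander: dark jar, 44 mm diameter, 80 mm tall, standing behind the work. Leave alone. Origin: centre of the underside; z up.
- packet: Bystander: flat blue packet 98 x 27 x 9 mm lying behind the stack. Leave alone. Origin: centre of the underside; z up.

How it is judged:
By the outcome, as a careful person would: the job done as asked, in the order asked, and still so for the second after the job is handed in, with the robot touching nothing.
It also fails if it takes over 128 s, if anything falls off the work surface, if the arm or the gripper's body presses on something with over 40 N, if the wrist force passes 120 N, or if a joint passes its speed limit or range.

## Working session

There is one attempt and no reset: what is moved stays moved. The work goes in short steps, Python scripts to look and compute and a shell command to move; the robot and the scene stay as the last step left them, time stands still between calls to the robot, and variables do not carry over. Pictures are saved under pics/ and viewed, at most 14 in all, crops included, and the job is handed in when it is done.

```bash
mkdir -p pics; ls; python3 - <<'E'
from rig import env, imaging
import cv2
for n in ("scene","side","wrist"):
    c=imaging.get_calibration(n); print(n,c)
    cv2.imwrite(f"pics/{n}0.png",imaging.capture(n)[:,:,::-1])
print(env.sense())
E
```

```text
pics
scene {'fovy': 48.52133054144456, 'cx': 318.92733154657805, 'cy': 201.9410109228007, 'rvec': array([ 0.76393237, -2.59397385,  1.09729768]), 'tvec': array([483.18128725, 244.41133889, 949.96108157])}
side {'fovy': 47.531543761902824, 'cx': 318.1418772572796, 'cy': 200.72687816810293, 'rvec': array([ 0.76394119, -2.39094858,  1.35064048]), 'tvec': array([434.04571366, 229.02238002, 920.12570254])}
wrist {'fovy': 71.0185559794401, 'cx': 315.96053441661223, 'cy': 199.9688786457358, 'rvec': array([-2.89589713e+00, -2.28205860e-04,  3.04135372e-03]), 'tvec': array([-649.25175356,  -28.77677553,  391.06034757])}
{'time_s': 0.15, 'joint_positions': array([-5.68545428, 19.12298062,  2.28565768, 83.99794003, -0.76833507,
       76.96260666, -3.35211841]), 'dq': array([-0.02788228, -0.06641468, -0.00026625, -0.15726437,  0.00138159,
        0.09855598,  0.01702203]), 'effort': array([ 1.24259990e-03, -6.56844234e+01,  1.33660264e+00, -4.04110801e+01,
       -5.95439016e-02,  4.17590642e-02, -1.22402304e-05]), 'tool_pos': array([ 6.49647781e+02, -9.30108645e-03,  2.08370593e+02]), 'orientation': array([-1.79931855e+02,  4.26745023e-03,  8.99994576e+01]), 'force': array([-0.17618195, -0.55112071, -0.63286878]), 'wrist_torque': array([0.03024687, 0.02409839, 0.01093257]), 'finger_force': 0.0, 'gripper_width': 86.87256552463403}
```

View pics/scene0.png

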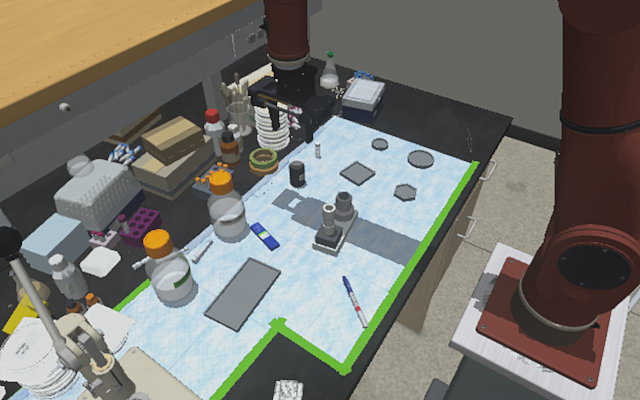

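View pics/wrist0.png

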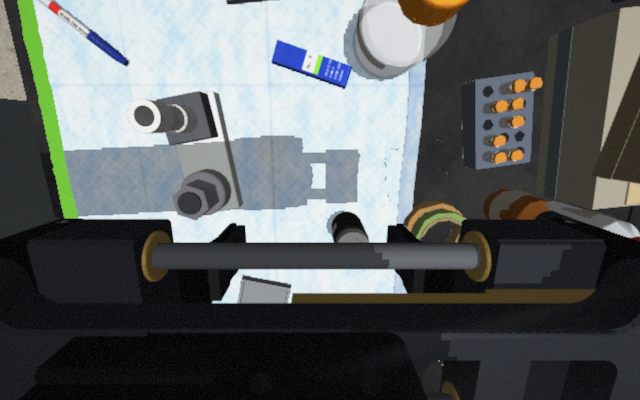

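View pics/side0.png

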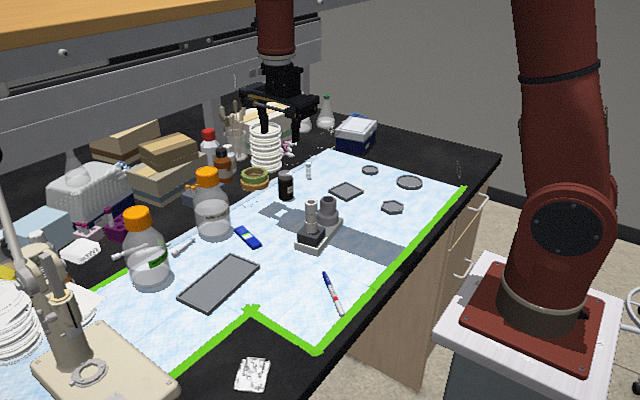

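The die stands on the square (+y column) and the hexagon on the disc (−y column). The stack is near px (335,220) in scene. The nests are at about (380,143), (420,158), (405,192) and (357,172), and the tray is at (243,293). Next I segment the nests in both fixed views and zoom in on the stack.

```bash
cat > h.py <<'E'
from rig import env, imaging
import cv2, numpy as np
def cam(n):
    c=imaging.get_calibration(n); f=200/np.tan(np.radians(c['fovy']/2))
    return np.array([[f,0,c['cx']],[0,f,c['cy']],[0,0,1]]),np.array(c['rvec'],float),np.array(c['tvec'],float)
def back(C,px,z):
    K,r,t=C; R=cv2.Rodrigues(r)[0]; px=np.atleast_2d(px).astype(float)
    d=np.c_[px,np.ones(len(px))]@np.linalg.inv(K).T@R; o=-R.T@t
    return o+d*((z-o[2])/d[:,2:])
def proj(C,p):
    return cv2.projectPoints(np.atleast_2d(p).astype(float),C[1],C[2],C[0],None)[0][:,0]
E
python3 - <<'E'
from h import *
seeds={'scene':dict(die=(380,144),disc=(420,159),hex=(405,192),sq=(357,173),tray=(243,293)),
'side':dict(die=(370,170),disc=(409,183),hex=(392,207),sq=(346,191),tray=(218,283))}
for n in seeds:
    im=cv2.imread(f'pics/{n}0.png'); C=cam(n)
    m=((im.max(2)<165)).astype(np.uint8)
    nl,L,st,ce=cv2.connectedComponentsWithStats(m,connectivity=4)
    for k,s in seeds[n].items():
        l=L[s[1],s[0]]; print(n,k,im[s[1],s[0]],st[l])
        if l==0 or st[l][4]>9000: continue
        c,_=cv2.findContours((L==l).astype(np.uint8),cv2.RETR_EXTERNAL,cv2.CHAIN_APPROX_NONE)
        p=back(C,c[0][:,0],5.5)[:,:2].astype(np.float32)
        print(np.round(cv2.minAreaRect(p)[0],1),np.round(cv2.minAreaRect(p)[1:][0],1),round(cv2.minAreaRect(p)[2],1),'bbox ctr',(p.min(0)+p.max(0))/2)
a=cv2.imread('pics/scene0.png')[180:260,295:375]; b=cv2.imread('pics/side0.png')[185:265,275:355]
cv2.imwrite('pics/st.png',cv2.resize(np.hstack([a,b]),None,fx=5,fy=5,interpolation=cv2.INTER_CUBIC))
w=cv2.imread('pics/wrist0.png')[80:230,110:260]; cv2.imwrite('pics/wz.png',cv2.resize(w,None,fx=4,fy=4,interpolation=cv2.INTER_CUBIC))
E
```

```text
scene die [144 139 132] [372 138  16  13 169]
[ 576.3 -349.2] [46.8 62.8] 28.0 bbox ctr [ 576.3142  -348.95166]
scene disc [143 138 132] [408 150  26  19 394]
[ 439.1 -349.6] [74.4 88.4] 24.7 bbox ctr [ 440.1621  -349.13843]
scene hex [146 141 133] [394 184  23  18 309]
[ 415.7 -189.4] [56.5 72.5] 16.6 bbox ctr [ 415.41693 -189.90213]
scene sq [146 140 133] [340 161  35  25 507]
[ 566.3 -189.5] [82.7 80.2] 77.7 bbox ctr [ 565.79535 -190.66019]
scene tray [148 143 136] [ 204  257   77   76 2774]
[579.1 303.7] [ 92.5 178.7] 5.1 bbox ctr [579.12024 303.8374 ]
side die [155 149 146] [362 165  16  11 130]
[ 578.1 -350. ] [47.8 69.6] 28.9 bbox ctr [ 577.7891 -349.7827]
side disc [155 147 146] [397 175  25  15 296]
[ 441.  -351.5] [72.7 92. ] 26.7 bbox ctr [ 441.51294 -351.46594]
side hex [157 152 145] [381 200  22  15 244]
[ 417.9 -191.5] [57.4 76.2] 26.2 bbox ctr [ 415.95166 -191.56104]
side sq [154 149 144] [328 182  36  20 391]
[ 567.8 -190.1] [84.4 83.9] 79.9 bbox ctr [ 568.09863 -190.10202]
side tray [152 147 142] [ 176  253   84   63 2421]
[579.3 303.4] [ 96.2 180.9] 5.0 bbox ctr [579.38855 302.79584]
```

View pics/st.png

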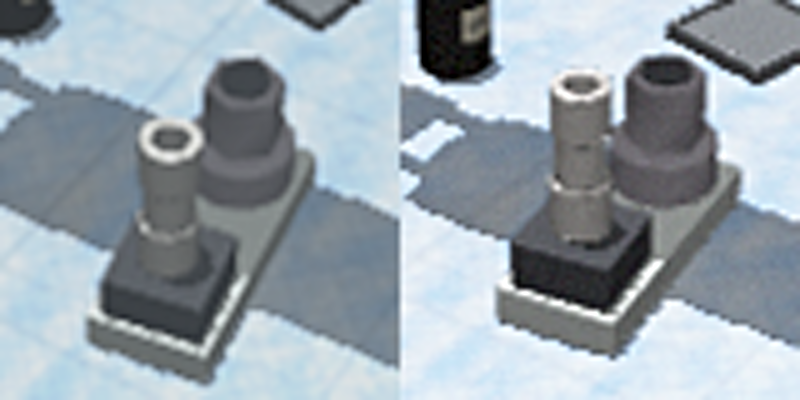

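View pics/wz.png

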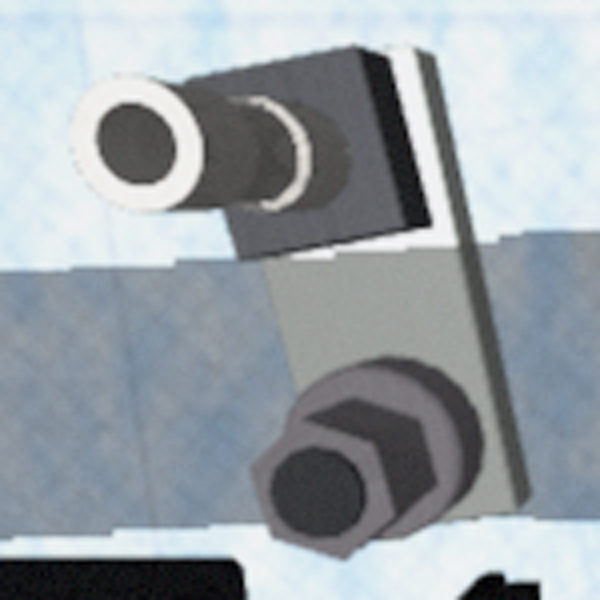

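Both views agree to about 2 mm on every nest. The wrist zoom shows the die top at px (144,116), the hexagon boss at (189.5,203), and the square's top corners. Now I back-project these and fit the yaws of the square nest and tray.

```bash
python3 - <<'E'
from h import *
from scipy.optimize import minimize
W=cam('wrist'); S=cam('scene'); D=cam('side')
u=lambda *a: np.array(a)/4+[110-.4,80-.4]
v=lambda *a: np.array(a)/5+[295-.4,180-.4]
q=lambda *a: np.array(a)/5+[275-80-.4,185-.4]
print('die',back(W,u(136,143),127),back(S,v(170,140),127),back(D,q(581,84),127))
print('boss',back(W,u(318,491),88),back(S,v(241,79),88),back(D,q(667,69),88))
sq=back(W,[u(*p) for p in((190,82),(364,45),(406,225),(240,260))],48)
print('sqtop',sq.round(1),sq.mean(0),'yaw edges',[np.degrees(np.arctan2(*(sq[(i+1)%4]-sq[i])[[1,0]])) for i in range(4)])
e=back(W,[u(412,45),u(515,505)],22); d=e[0]-e[1];print('carrier edge',e,np.degrees(np.arctan2(-d[0],d[1])),np.hypot(*d[:2]))
hx=back(W,[u(*p) for p in((252,468),(287,424),(353,430),(392,495),(346,560),(270,535))],84)
print('hex',hx.round(1),hx.mean(0))
seeds={'scene':dict(sq=(357,173),tray=(243,293),die=(380,144),disc=(420,159),hex=(405,192)),'side':dict(sq=(346,191),tray=(218,283),die=(370,170),disc=(409,183),hex=(392,207))}
cams=dict(scene=S,side=D)
def fit(k,shape,x0,yawfix=False):
    M={}
    for n in seeds:
        im=cv2.imread(f'pics/{n}0.png'); m=(im.max(2)<165).astype(np.uint8)
        L=cv2.connectedComponents(m,connectivity=4)[1]; s=seeds[n][k]
        c=cv2.findContours((L==L[s[1],s[0]]).astype(np.uint8),cv2.RETR_EXTERNAL,cv2.CHAIN_APPROX_NONE)[0]
        M[n]=c[0].astype(float)
    def cost(x,ns):
        a=np.radians(x[2]);R=np.array([[np.cos(a),-np.sin(a)],[np.sin(a),np.cos(a)]])
        P=shape@R.T+x[:2]; P=np.vstack([np.c_[P,0*P[:,0]],np.c_[P,0*P[:,0]+11]])
        t=0
        for n in ns:
            h=cv2.convexHull(proj(cams[n],P).astype(np.float32))
            t+=sum((abs(cv2.pointPolygonTest(h,tuple(map(float,p[0])),True))-0)**2 for p in M[n])
        return t
    for ns in (['scene'],['side'],['scene','side']):
        r=minimize(cost,x0,args=(ns,),method='Nelder-Mead',options=dict(initial_simplex=np.array([x0,np.add(x0,[8,0,0]),np.add(x0,[0,8,0]),np.add(x0,[0,0,6])])));print(k,ns,r.x.round(1),round(r.fun/sum(len(M[n]) for n in ns),2))
box=lambda a,b:np.array([[a,b],[-a,b],[-a,-b],[a,-b]])/2.
ring=lambda r,n,o=0:np.array([[r*np.cos(t+o),r*np.sin(t+o)] for t in np.arange(n)*2*np.pi/n])
fit('sq',box(74,74),[567,-190,-11]); fit('tray',box(88,174),[579,303,5])
fit('die',ring(26,24),[577,-349,0]);fit('disc',ring(39,24),[440,-350,0]);fit('hex',ring(29/np.cos(np.pi/6),6,np.pi/6),[416,-190,0])
E
```

```text
die [[497.34162932  79.44057895 127.        ]] [[497.19053321  79.85506935 127.        ]] [[498.15628     77.72625784 127.        ]]
boss [[510.48901488 -10.09245157  88.        ]] [[510.70561066  -8.8002849   88.        ]] [[509.60262162 -10.93563896  88.        ]]
sqtop [[468.5  99.9  48. ]
 [519.1 109.7  48. ]
 [526.4  60.1  48. ]
 [476.4  50.1  48. ]] [497.58789777  79.94508733  48.        ] yaw edges [np.float64(11.052369285113937), np.float64(-81.56351434094483), np.float64(-168.6020790035743), np.float64(99.03504688464625)]
carrier edge [[523.57641334 113.01582237  22.        ]
 [545.15110632 -32.08257335  22.        ]] 8.457350537799977 146.6935984210912
hex [[491.1  -4.6  84. ]
 [502.2   7.8  84. ]
 [520.1   6.1  84. ]
 [529.1 -12.3  84. ]
 [514.3 -31.2  84. ]
 [493.7 -23.9  84. ]] [508.41496523  -9.67202432  84.        ]
sq ['scene'] [ 566.8 -189.4  -10.9] 0.55
sq ['side'] [ 567.8 -190.2  -10.9] 0.74
sq ['scene', 'side'] [ 567.2 -189.8  -11.4] 0.65
tray ['scene'] [579.2 303.9   5.1] 0.67
tray ['side'] [579.7 303.3   5.1] 0.67
tray ['scene', 'side'] [579.4 303.7   5.1] 0.68
die ['scene'] [ 576.7 -349.1    2.2] 0.47
die ['side'] [ 578.4 -350.7    6.4] 0.49
die ['scene', 'side'] [ 577.2 -349.7    5.1] 0.51
disc ['scene'] [ 439.6 -349.1   -3.1] 0.45
disc ['side'] [ 441.  -351.2   -0.5] 0.6
disc ['scene', 'side'] [ 440.1 -349.9   -2.2] 0.55
hex ['scene'] [ 416.1 -190.    16.8] 0.54
hex ['side'] [ 416.7 -191.2   21.8] 0.69
hex ['scene', 'side'] [ 416.4 -190.5   19. ] 0.64
```

Measurements are consistent: the columns are 90.2 mm apart against a nominal 90, and the carrier yaw is about 8°. The die column is at (497.5,79.5) and the hexagon column at (510.3,−9.8). Moving over the die.

```bash
cat >> h.py <<'E'
def to(x,y,z,yaw=None):
    s=env.sense(); p=s['tool_pos']; a=np.radians(s['orientation'][2])
    d=np.array([x,y,z])-p; t=0 if yaw is None else -((yaw-s['orientation'][2]+180)%360-180)
    print('rows target:',np.round([d[0]*np.cos(a)+d[1]*np.sin(a),d[0]*np.sin(a)-d[1]*np.cos(a),-d[2],t],1))
E
python3 -m creep '[[15,-28,5,0],[32,-60,15,0],[48,-92,28,0],[64,-122,40,0],[79.5,-152,48,0],[79.5,-152,48,0],[79.5,-152,48,0]]'
python3 -c "
from h import *
to(497.5,79.5,109)
import cv2
cv2.imwrite('pics/w1.png',imaging.capture('wrist')[:,:,::-1])"
```

```text
time_s: 1.02
tool_pos: [498.5, 79.1, 161.3]
orientation: [180.0, 0.0, 90.0]
force: [0.4, 0.3, 0.3]
gripper_width: 87.1
finger_force: 0.0
rows target: [ 0.4 -1.  52.3  0. ]
```

View pics/w1.png

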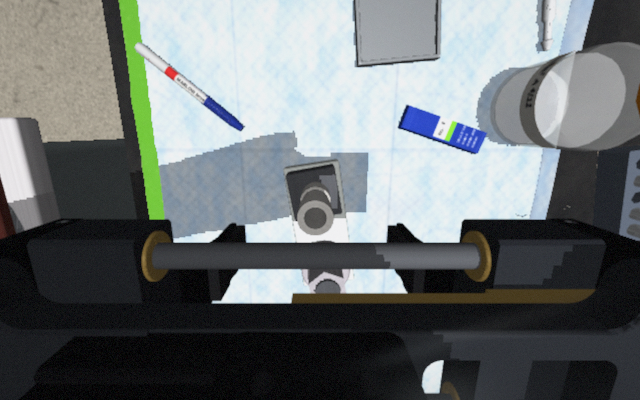

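The die head at px (315,217) sits midway between the fingers at 228 and 402. Descend and grip.

```bash
python3 -m creep '[[0.4,-1,15,0],[0.4,-1,30,0],[0.4,-1,44,0],[0.4,-1,52,0],[0.4,-1,52,0]]'; python3 -m creep '[[0,0,0,0],[0,0,0,0],[0,0,0,0],[0,0,0,0],[0,0,0,0],[0,0,0,0],[0,0,0,0]]' 20 30;  python3 -c "
from h import *
to(577.2,-349.7,200)"
```

```text
time_s: 1.7
tool_pos: [496.5, 79.8, 108.3]
orientation: [-179.9, 0.0, 90.0]
force: [-1.5, -0.6, 0.4]
gripper_width: 86.6
finger_force: 0.0
time_s: 2.58
tool_pos: [497.1, 79.9, 109.1]
orientation: [180.0, -0.0, 90.0]
force: [0.4, 0.6, 0.8]
gripper_width: 27.8
finger_force: 30.0
rows target: [-429.6   80.1  -90.9    0. ]
```

```bash
python3 -m creep '[[0,0,-10,0],[0,0,-30,0],[0,0,-50,0],[0,0,-66,0],[0,0,-72,0],[-20,4,-75,0],[-50,9,-75,0],[-90,17,-75,0],[-135,25,-75,0],[-180,33.5,-75,0]]'; python3 -m creep '[[-45,8.5,0,0],[-90,17,0,0],[-135,25,0,0],[-175,32.5,0,0],[-210,39,0,0],[-235,44,0,0],[-249,46.5,0,0],[-249.6,46.6,0,0],[-249.6,46.6,0,0]]';  python3 -c "
from h import *
to(577.2,-349.7,67.5)
for n in ('scene','side'): cv2.imwrite(f'pics/{n}2.png',imaging.capture(n)[:,:,::-1])
a=cv2.imread('pics/scene2.png')[80:280,280:480]; b=cv2.imread('pics/side2.png')[80:280,280:480]
cv2.imwrite('pics/m2.png',cv2.resize(np.hstack([a,b]),None,fx=2,fy=2,interpolation=cv2.INTER_CUBIC))"
```

```text
time_s: 3.82
tool_pos: [530.3, -101.4, 183.6]
orientation: [-180.0, -0.0, 90.0]
force: [1.3, 0.5, -2.6]
gripper_width: 27.6
finger_force: 30.0
time_s: 4.95
tool_pos: [577.3, -348.3, 183.9]
orientation: [-180.0, -0.1, 90.1]
force: [-0.5, 0.1, -2.0]
gripper_width: 27.8
finger_force: 30.0
rows target: [-1.400e+00 -1.000e-01  1.164e+02  0.000e+00]
```

View pics/m2.png

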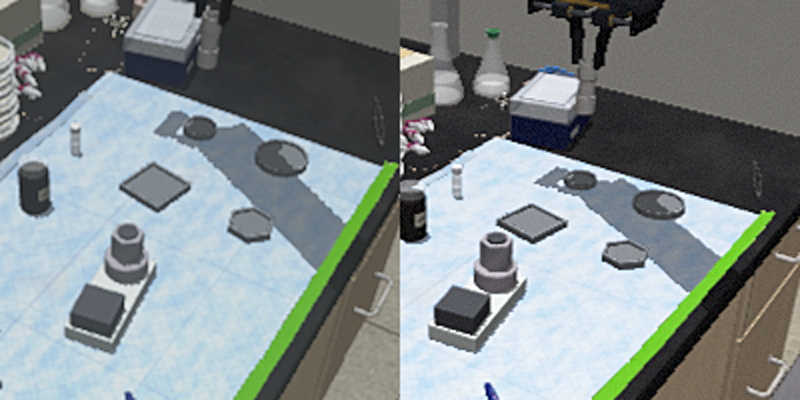

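The die is held upright and the rest of the stack is undisturbed. Lowering now.

```bash
python3 -m creep '[[-1.4,0,20,0],[-1.4,0,45,0],[-1.4,0,70,0],[-1.4,0,90,0],[-1.4,0,104,0],[-1.4,0,110,0],[-1.4,0,112,0],[-1.4,0,112,0],[-1.4,0,112,0]]'; python3 -m creep '[[0,0,1.5,0],[0,0,3,0],[0,0,4.5,0],[0,0,4.5,0]]'
```

```text
time_s: 6.18
tool_pos: [577.4, -351.3, 72.8]
orientation: [179.9, 0.0, 90.0]
force: [0.2, 0.1, -2.4]
gripper_width: 27.8
finger_force: 30.0
time_s: 6.68
tool_pos: [577.0, -351.1, 67.4]
orientation: [-180.0, -0.0, 90.0]
force: [1.2, 0.1, -1.4]
gripper_width: 27.8
finger_force: 30.0
```

```bash
python3 -m creep '[[0,0,0.5,0],[0,0,0.8,0],[0,0,0.8,0]]'; python3 -m creep '[[0,0,0,0],[0,0,0,0],[0,0,0,0],[0,0,0,0]]' 60 ; python3 -m creep '[[0,0,-10,0],[0,0,-30,0],[0,0,-60,0],[0,0,-95,0],[0,0,-110,0],[0,0,-110,0]]' 87; python3 -c "
from h import *
to(510.3,-9.8,180,90+18)
for n in ('scene','side'): cv2.imwrite(f'pics/{n}3.png',imaging.capture(n)[:,:,::-1])
a=cv2.imread('pics/scene3.png')[90:240,300:460]; b=cv2.imread('pics/side3.png')[110:260,290:450]
cv2.imwrite('pics/m3.png',cv2.resize(np.hstack([a,b]),None,fx=2.5,fy=2.5,interpolation=cv2.INTER_CUBIC))"
```

```text
time_s: 7.05
tool_pos: [577.3, -351.2, 67.1]
orientation: [180.0, 0.0, 90.0]
force: [0.9, 0.9, 1.0]
gripper_width: 27.6
finger_force: 30.0
time_s: 7.55
tool_pos: [577.0, -351.1, 66.7]
orientation: [-180.0, -0.0, 90.0]
force: [-0.1, -0.0, 0.1]
gripper_width: 57.4
finger_force: 0.0
time_s: 8.3
tool_pos: [577.6, -351.5, 178.2]
orientation: [179.9, 0.1, 90.0]
force: [-0.4, 0.3, -0.5]
gripper_width: 86.7
finger_force: 0.0
rows target: [341.7 -67.4  -1.8 -18. ]
```

View pics/m3.png

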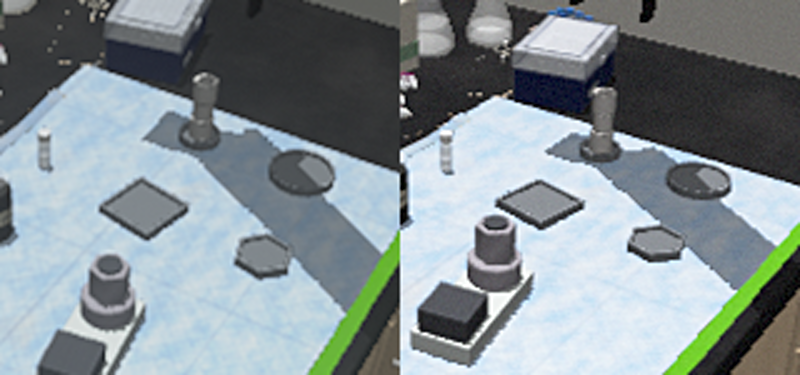

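The die stands upright in its nest. Next is the hexagon, gripped across the flats at about 16°, with tool yaw 106.

```bash
python3 -m creep '[[20,-4,0,0],[60,-12,0,-2],[105,-21,0,-5],[150,-29.5,0,-8],[195,-38.5,0,-11],[240,-47.5,0,-14],[280,-55,0,-16],[312,-61.5,0,-16],[332,-65.5,0,-16],[341,-67.4,0,-16]]'; python3 -m creep '[[0.5,0,10,0],[0.5,0,30,0],[0.5,0,50,0],[0.5,0,60,0],[0.5,0,60,0]]'; python3 -c "
from h import *
to(510.3,-9.8,68,106)"
```

```text
time_s: 9.65
tool_pos: [508.8, -8.9, 175.5]
orientation: [-179.9, -0.0, 106.1]
force: [0.6, -0.4, 0.0]
gripper_width: 87.3
finger_force: 0.0
time_s: 10.28
tool_pos: [509.0, -10.4, 115.8]
orientation: [-179.9, -0.0, 105.9]
force: [-0.5, 0.5, -0.2]
gripper_width: 87.0
finger_force: 0.0
rows target: [ 0.2  1.4 47.8 -0.1]
```

```bash
python3 -m creep '[[0.2,1.3,14,0],[0.2,1.3,28,0],[0.2,1.3,40,0],[0.2,1.3,47.5,0],[0.2,1.3,47.5,0]]';python3 -m creep '[[0,0,0,0],[0,0,0,0],[0,0,0,0],[0,0,0,0],[0,0,0,0],[0,0,0,0],[0,0,0,0]]' 25 30;  python3 -m creep '[[0,0,-3,0],[0,0,-12,0],[0,0,-30,0],[0,0,-50,0],[0,0,-62,0],[0,0,-62,0]]';python3 -c "
from h import *
to(416.4,-190.5,100,106)
for n in ('scene','side'): cv2.imwrite(f'pics/{n}4.png',imaging.capture(n)[:,:,::-1])
a=cv2.imread('pics/scene4.png')[140:290,270:430]; b=cv2.imread('pics/side4.png')[150:300,260:420]
cv2.imwrite('pics/m4.png',cv2.resize(np.hstack([a,b]),None,fx=2.5,fy=2.5,interpolation=cv2.INTER_CUBIC))"
```

```text
time_s: 10.9
tool_pos: [510.3, -9.1, 68.6]
orientation: [-179.9, -0.0, 106.0]
force: [-0.6, 0.9, 0.4]
gripper_width: 87.2
finger_force: 0.0
time_s: 11.78
tool_pos: [510.6, -9.2, 69.3]
orientation: [-180.0, 0.0, 106.0]
force: [-1.1, -1.0, 1.5]
gripper_width: 34.2
finger_force: 29.7
time_s: 12.52
tool_pos: [511.3, -9.0, 132.1]
orientation: [179.9, 0.0, 106.0]
force: [-0.3, 0.6, -3.2]
gripper_width: 33.9
finger_force: 29.8
rows target: [-148.3 -141.3   32.1   -0. ]
```

View pics/m4.png

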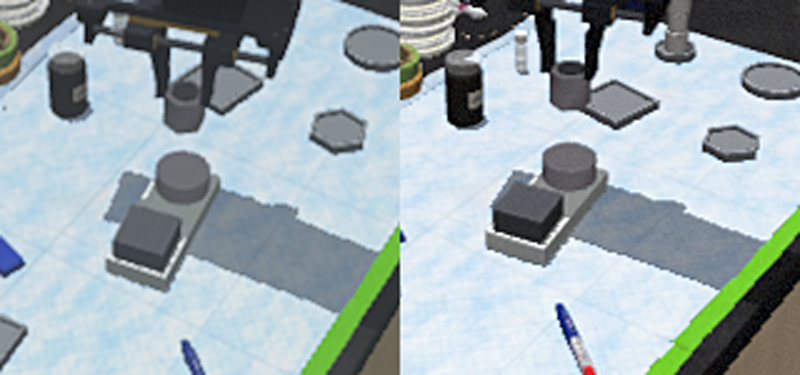

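The hexagon is held level and the disc and square stay put. Carrying it to its nest.

```bash
python3 -m creep '[[-15,-14,0,0],[-45,-43,0,0],[-75,-71.5,0,0],[-105,-100,0,0],[-130,-124,0,0],[-144,-137,0,0],[-148.3,-141.3,0,0],[-148.3,-141.3,20,0],[-148.3,-141.3,45,0],[-148.3,-141.3,60,0]]';python3 -m creep '[[0,0,15,0],[0,0,28,0],[0,0,35,0],[0,0,37,0],[0,0,37,0]]'; python3 -c "
from h import *
to(416.4,-190.5,27.3,106)"
```

```text
time_s: 13.88
tool_pos: [415.1, -190.0, 69.9]
orientation: [-179.9, -0.1, 106.0]
force: [-0.3, 1.6, -3.9]
gripper_width: 34.1
finger_force: 29.8
time_s: 14.5
tool_pos: [416.0, -190.7, 34.5]
orientation: [180.0, 0.0, 106.0]
force: [0.1, 0.3, -3.6]
gripper_width: 33.9
finger_force: 29.8
rows target: [ 0.1  0.4  7.2 -0. ]
```

```bash
python3 -m creep '[[0,0.4,2,0],[0,0.4,4,0],[0,0.4,6,0],[0,0.4,7,0],[0,0.4,7.4,0],[0,0.4,7.4,0]]';
```

```text
time_s: 15.25
tool_pos: [416.1, -190.4, 27.2]
orientation: [-180.0, -0.0, 106.0]
force: [-3.5, 2.2, 5.0]
gripper_width: 34.2
finger_force: 29.9
```

```bash
python3 -m creep '[[0,0,0,0],[0,0,0,0],[0,0,0,0],[0,0,0,0]]' 60 ; python3 -m creep '[[0,0,-10,0],[0,0,-30,0],[0,0,-60,0],[0,0,-85,0],[0,0,-90,0],[0,0,-90,0]]' 87; python3 -c "
from h import *
to(510.3,-9.8,80,98)
for n in ('scene','side'): cv2.imwrite(f'pics/{n}5.png',imaging.capture(n)[:,:,::-1])
a=cv2.imread('pics/scene5.png')[140:290,290:450]; b=cv2.imread('pics/side5.png')[150:300,280:440]
cv2.imwrite('pics/m5.png',cv2.resize(np.hstack([a,b]),None,fx=2.5,fy=2.5,interpolation=cv2.INTER_CUBIC))"
```

```text
time_s: 15.75
tool_pos: [416.2, -190.5, 26.9]
orientation: [180.0, 0.0, 106.0]
force: [-1.1, 0.3, 0.1]
gripper_width: 58.4
finger_force: 0.0
time_s: 16.5
tool_pos: [416.2, -190.5, 116.9]
orientation: [180.0, 0.0, 106.0]
force: [-0.2, 0.3, 0.1]
gripper_width: 87.2
finger_force: 0.0
rows target: [147.7 140.3  36.9   8. ]
```

View pics/m5.png

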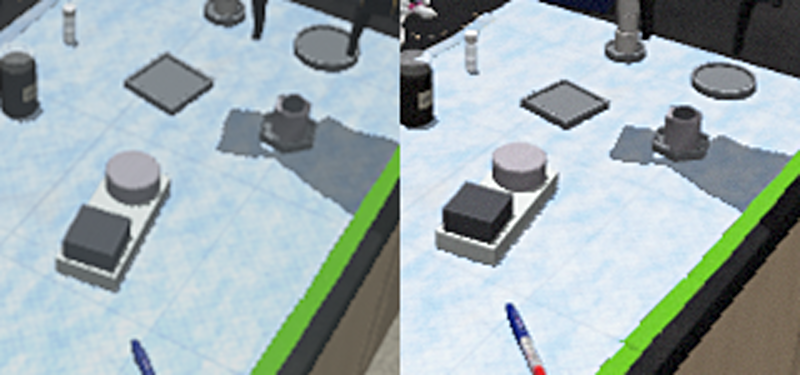

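The hexagon is seated and the disc and square look undisturbed. Moving over the disc and re-measuring it.

```bash
python3 -m creep '[[15,14,0,0],[45,42,0,2],[75,71,0,4],[105,99,0,6],[130,123,0,8],[143,136,0,8],[147.7,140.3,0,8],[147.7,140.3,15,8],[147.7,140.3,30,8],[147.7,140.3,30,8]]'; python3 -c "
from h import *
S=cam('scene');D=cam('side')
print(back(S,[[342.8,208],[328.4,232]],48),back(D,[[327.8,214],[311,234]],48))
to(510.3,-9.8,42,98)"
```

```text
time_s: 17.85
tool_pos: [508.7, -10.8, 85.0]
orientation: [-179.8, -0.0, 97.9]
force: [0.6, 0.2, -0.7]
gripper_width: 87.2
finger_force: 0.0
[[507.56591716  -6.24812558  48.        ]
 [495.02627012  82.32455316  48.        ]] [[503.95336271  -3.05838851  48.        ]
 [487.34733088  91.89290313  48.        ]]
rows target: [ 0.8  1.8 43.  -0.1]
```

```bash
python3 -m creep '[[1.5,1.4,14,0],[1.5,1.4,28,0],[1.5,1.4,38,0],[1.5,1.4,43,0],[1.5,1.4,43,0]]';python3 -m creep '[[0,0,0,0],[0,0,0,0],[0,0,0,0],[0,0,0,0],[0,0,0,0],[0,0,0,0]]' 45 35;  python3 -m creep '[[0,0,-3,0],[0,0,-12,0],[0,0,-30,0],[0,0,-45,0],[0,0,-55,0],[0,0,-55,0]]';python3 -c "
from h import *
to(440.1,-349.9,100,98)"
```

```text
time_s: 18.48
tool_pos: [511.3, -8.2, 43.5]
orientation: [-180.0, -0.0, 98.0]
force: [0.2, 0.6, 0.4]
gripper_width: 87.2
finger_force: 0.0
time_s: 19.23
tool_pos: [511.5, -8.1, 43.8]
orientation: [-180.0, -0.0, 98.0]
force: [-0.5, 1.0, 0.2]
gripper_width: 46.0
finger_force: 0.0
time_s: 19.98
tool_pos: [512.0, -8.1, 99.7]
orientation: [179.9, 0.0, 98.0]
force: [0.1, 0.3, -1.2]
gripper_width: 45.1
finger_force: 0.0
rows target: [-3.285e+02 -1.188e+02 -3.000e-01 -0.000e+00]
```

The fingers closed to 46 mm with no grip force, so they missed. Looking.

```bash
python3 -c "
from h import *
for n in ('scene','side'): cv2.imwrite(f'pics/{n}6.png',imaging.capture(n)[:,:,::-1])
a=cv2.imread('pics/scene6.png')[140:290,270:430]; b=cv2.imread('pics/side6.png')[150:300,260:420]
cv2.imwrite('pics/m6.png',cv2.resize(np.hstack([a,b]),None,fx=2.5,fy=2.5,interpolation=cv2.INTER_CUBIC))"
```

```text
(no output)
```

View pics/m6.png

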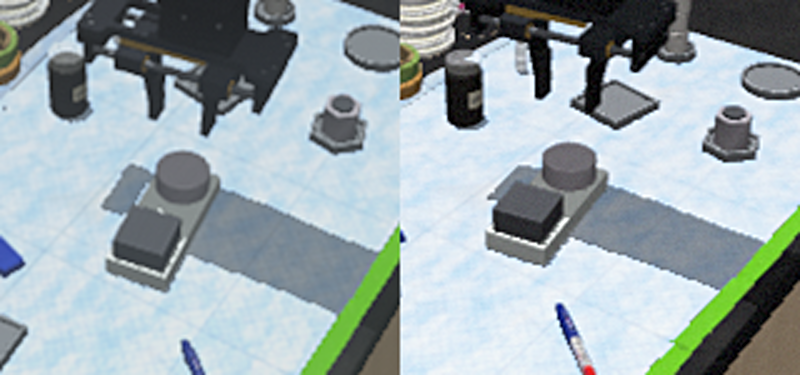

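The disc has not moved, so the fingers closed without the pads engaging: the grasp point (51.8) was above the disc top (48). I'll retry deeper and watch the width.

```bash
python3 -m creep '[[0,-1.5,0,0],[0,-1.5,0,0],[0,-1.5,0,0],[0,-1.5,20,0],[0,-1.5,40,0],[0,-1.5,55,0],[0,-1.5,62,0],[0,-1.5,62,0],[0,-1.5,62,0]]' 87;python3 -m creep '[[0,0,0,0],[0,0,0,0],[0,0,0,0],[0,0,0,0],[0,0,0,0],[0,0,0,0]]' 45 35;python3 -m creep '[[0,0,0,0],[0,0,0,0]]'
```

```text
time_s: 21.2
tool_pos: [510.5, -8.3, 37.4]
orientation: [179.9, 0.0, 98.0]
force: [-0.1, 0.0, 0.4]
gripper_width: 86.9
finger_force: 0.0
time_s: 21.95
tool_pos: [510.0, -8.4, 36.8]
orientation: [-180.0, -0.0, 98.0]
force: [-0.6, 0.2, -0.7]
gripper_width: 46.2
finger_force: 0.0
time_s: 22.2
tool_pos: [510.0, -8.4, 36.8]
orientation: [-180.0, -0.0, 98.0]
force: [-0.0, 0.5, 0.2]
gripper_width: 45.3
finger_force: 0.0
```

```bash
python3 -c "
from h import *
for n in ('scene','side','wrist'): cv2.imwrite(f'pics/{n}7.png',imaging.capture(n)[:,:,::-1])
a=cv2.imread('pics/scene7.png')[160:260,290:390]; b=cv2.imread('pics/side7.png')[165:265,280:380]; 
w=cv2.imread('pics/wrist7.png')[150:310,180:440]
t=cv2.resize(np.hstack([a,b]),None,fx=3.5,fy=3.5,interpolation=cv2.INTER_CUBIC); w=cv2.resize(w,(390,240))
o=np.zeros((600,700,3),np.uint8); o[:350]=t; o[355:595,:390]=w
cv2.imwrite('pics/m7.png',o)"
```

```text
(no output)
```

View pics/m7.png

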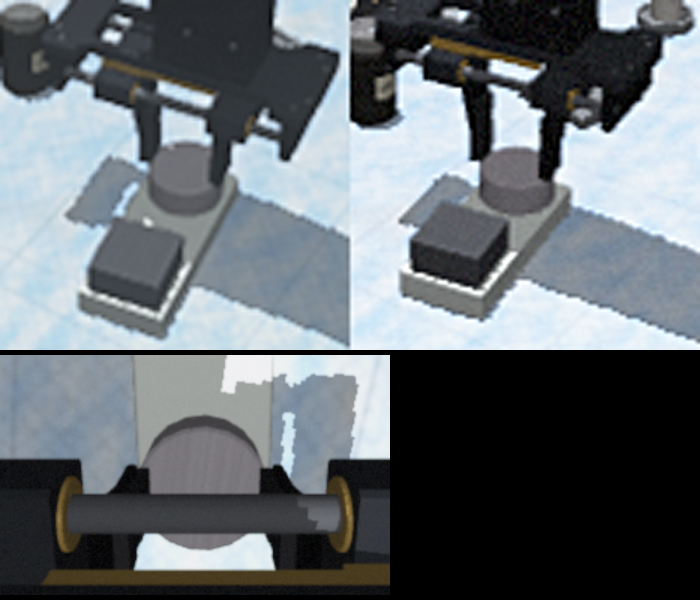

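The fingers stand right at the disc's flanks while the reading says 45, so the 45 mm target itself stopped them. Closing further.

```bash
python3 -m creep '[[0,0,0,0],[0,0,0,0],[0,0,0,0],[0,0,0,0]]' 38 35
```

```text
time_s: 22.85
tool_pos: [510.0, -8.4, 36.8]
orientation: [-180.0, -0.0, 98.0]
force: [-0.2, -0.6, 0.8]
gripper_width: 37.8
finger_force: 0.0
```

```bash
python3 -c "
from h import *
for n in ('scene','side','wrist'): cv2.imwrite(f'pics/{n}8.png',imaging.capture(n)[:,:,::-1])
W=cam('wrist');S=cam('scene');D=cam('side')
print('disc wrist',back(W,[[317,236.7],[280.5,236],[354.5,236]],48))
for n,c in (('scene',S),('side',D)): print(n,back(c,[[290+190/3.5,160+162/3.5]] if n=='scene' else [[280+(517-350)/3.5,165+165/3.5]],48))
a=np.radians(98);cl=np.array([np.sin(a),-np.cos(a),0])
p=np.array([510,-8.4,26]);print('pred tips scene crop',[(proj(S,p+s*cl*g/2)[0]-[290,160])*3.5 for g in (45,38) for s in (1,-1)])
for n in ('scene','side','wrist'):
    d=cv2.absdiff(cv2.imread(f'pics/{n}7.png'),cv2.imread(f'pics/{n}8.png')).max(2)>40
    nl,L,st,_=cv2.connectedComponentsWithStats(cv2.dilate(d.astype(np.uint8),np.ones((3,3))));print(n,[tuple(s) for s in st[1:] if s[4]>25])
"
```

```text
disc wrist [[510.69644345  -6.45266257  48.        ]
 [487.88642371  -9.18814924  48.        ]
 [533.99348109  -2.70044932  48.        ]]
scene [[507.54132075 -13.57410437  48.        ]]
side [[508.99585552 -10.10623637  48.        ]]
pred tips scene crop [array([154.17075962, 177.153883  ]), array([210.94076195, 195.53725735]), array([158.53749171, 178.56792682]), array([206.47610768, 194.09150418])]
scene [(np.int32(322), np.int32(164), np.int32(8), np.int32(10), np.int32(45)), (np.int32(315), np.int32(175), np.int32(7), np.int32(14), np.int32(61)), (np.int32(326), np.int32(183), np.int32(6), np.int32(6), np.int32(27)), (np.int32(333), np.int32(182), np.int32(5), np.int32(6), np.int32(27)), (np.int32(347), np.int32(186), np.int32(6), np.int32(6), np.int32(31)), (np.int32(327), np.int32(189), np.int32(12), np.int32(19), np.int32(152)), (np.int32(346), np.int32(189), np.int32(21), np.int32(25), np.int32(214)), (np.int32(324), np.int32(214), np.int32(6), np.int32(7), np.int32(30))]
side [(np.int32(310), np.int32(167), np.int32(6), np.int32(6), np.int32(29)), (np.int32(299), np.int32(1
[... 840 characters left out ...]
 np.int32(26), np.int32(491)), (np.int32(250), np.int32(222), np.int32(37), np.int32(22), np.int32(421)), (np.int32(504), np.int32(250), np.int32(31), np.int32(54), np.int32(836)), (np.int32(111), np.int32(255), np.int32(6), np.int32(8), np.int32(27)), (np.int32(110), np.int32(267), np.int32(22), np.int32(38), np.int32(621)), (np.int32(349), np.int32(267), np.int32(16), np.int32(28), np.int32(288)), (np.int32(268), np.int32(268), np.int32(16), np.int32(27), np.int32(278)), (np.int32(395), np.int32(288), np.int32(14), np.int32(6), np.int32(82)), (np.int32(195), np.int32(293), np.int32(18), np.int32(11), np.int32(153)), (np.int32(485), np.int32(359), np.int32(20), np.int32(36), np.int32(538))]
```

```bash
python3 -c "
from h import *
a=cv2.imread('pics/scene8.png')[160:240,300:380]; b=cv2.imread('pics/side8.png')[165:245,285:365]; 
w=cv2.imread('pics/wrist8.png')[140:310,200:440]
t=cv2.resize(np.hstack([a,b]),None,fx=4,fy=4,interpolation=cv2.INTER_CUBIC); w=cv2.resize(w,(360,255))
o=np.zeros((600,640,3),np.uint8); o[:320]=t; o[325:580,:360]=w
cv2.imwrite('pics/m8.png',o)"
```

View pics/m8.png

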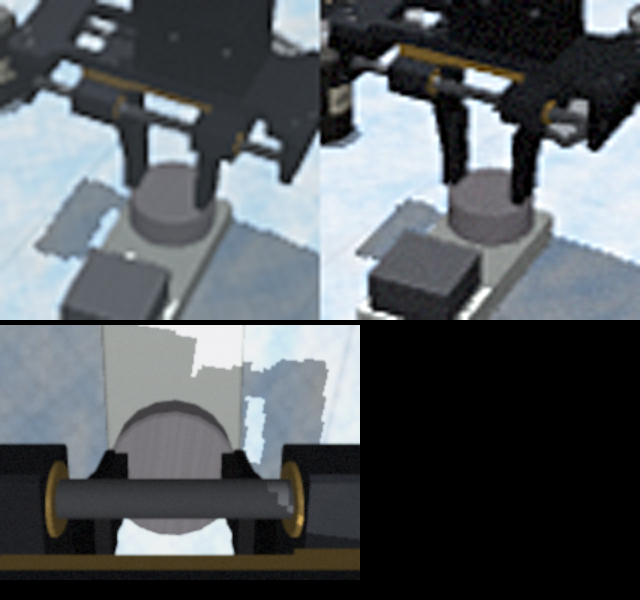

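```bash
python3 -c "
from h import *
S=cam('scene');D=cam('side')
P=[c[0]@np.c_[cv2.Rodrigues(c[1])[0],c[2]] for c in (S,D)]
a=np.array([[351.2,211.8],[334.5,206.8]]).T;b=np.array([[335,215.5],[318.8,211.2]]).T
X=cv2.triangulatePoints(P[0],P[1],a,b);X=(X[:3]/X[3]).T;print(X)
print(proj(S,X),proj(D,X))
for z in (26,36,50,60):
  for s in (1,-1):
    p=np.array([510+s*19,-8.4+s*2.6,z]);print(z,s,proj(S,p),proj(D,p))
"
```

```text
[[480.63683786  -0.78157596  53.67327255]
 [524.69621611   6.53815378  53.63761676]]
[[351.09803643 211.8296059 ]
 [334.40407567 206.8277517 ]] [[335.09792388 215.47388974]
 [318.89193449 211.17630623]]
26 1 [[335.24402268 210.98151796]] [[320.18728178 217.61074957]]
26 -1 [[349.04732069 215.49338696]] [[333.60764844 221.51634137]]
36 1 [[335.33451303 208.23016168]] [[320.22675121 214.35036691]]
36 -1 [[349.22424529 212.74123563]] [[333.70813755 218.23115047]]
50 1 [[335.46307926 204.32110928]] [[320.28260235 209.73676931]]
50 -1 [[349.47565369 208.83045126]] [[333.85035426 213.58180079]]
60 1 [[335.55628336 201.48724151]] [[320.32292674 206.40576223]]
60 -1 [[349.65794065 205.9948857 ]] [[333.95304883 210.22450921]]
```

Triangulation puts the visible fingertips at z≈50 when the reported pose implies 26. So the fingers really sit about 20 mm higher than stated and closed above the disc. I'll calibrate by gently touching the disc top, whose height is known (48).

```bash
for i in 1 2 3; do python3 -m creep '[[0,0,0.5,0],[0,0,1,0],[0,0,1,0]]' | grep -E 'tool_pos|^force'; done
```

```text
tool_pos: [510.0, -8.3, 35.8]
force: [0.2, -0.3, -0.1]
tool_pos: [510.0, -8.3, 35.0]
force: [-1.4, 0.5, 3.8]
tool_pos: [510.1, -8.3, 34.9]
force: [-6.2, -0.2, 14.6]
```

Contact came at TCP 35.0, so the real tip z is TCP z + 13. Use that from here: grip the disc with the tips at 31, which is TCP 18.

```bash
python3 -m creep '[[0,0,-8,0],[0,0,-20,0],[0,0,-25,0],[0,0,-25,0],[0,0,-25,0],[0,0,-25,0],[0,0,-25,0]]' 87; python3 -c "
from h import *
to(510.3,-9.3,18,98)"
```

```text
time_s: 25.0
tool_pos: [509.8, -8.3, 58.6]
orientation: [-180.0, -0.0, 98.0]
force: [-0.6, -0.3, 0.1]
gripper_width: 86.3
finger_force: 0.0
rows target: [-1.   0.3 40.6  0. ]
```

```bash
python3 -m creep '[[-1,0.3,10,0],[-1,0.3,20,0],[-1,0.3,30,0],[-1,0.3,37,0],[-1,0.3,40,0],[-1,0.3,40.4,0]]';python3 -m creep '[[0,0,0,0],[0,0,0,0],[0,0,0,0],[0,0,0,0],[0,0,0,0],[0,0,0,0]]' 45 40
```

```text
time_s: 25.75
tool_pos: [510.4, -9.3, 18.3]
orientation: [-180.0, -0.0, 98.0]
force: [1.3, 0.2, -0.9]
gripper_width: 86.9
finger_force: 0.0
time_s: 26.5
tool_pos: [510.3, -9.3, 18.5]
orientation: [-180.0, -0.0, 98.0]
force: [-1.4, 0.2, 2.7]
gripper_width: 54.9
finger_force: 40.0
```

Disc gripped at 54.9 mm with 40 N. Lifting and carrying.

```bash
python3 -m creep '[[0,0,-4,0],[0,0,-15,0],[0,0,-35,0],[0,0,-55,0],[0,0,-68,0],[0,0,-70,0],[0,0,-70,0]]';python3 -c "
from h import *
to(440.1,-349.9,2.5,98)"
```

```text
time_s: 27.38
tool_pos: [510.1, -9.3, 88.0]
orientation: [-180.0, -0.0, 98.0]
force: [-0.5, 0.5, -3.3]
gripper_width: 54.8
finger_force: 40.0
rows target: [-327.5 -116.7   85.5   -0. ]
```

```bash
python3 -m creep '[[-18,-6.5,0,0],[-55,-19.5,0,0],[-100,-35.5,0,0],[-145,-51.5,0,0],[-190,-67.5,0,0],[-235,-83.5,0,0],[-275,-98,0,0],[-307,-109.5,0,0],[-324,-115.5,0,0],[-327.5,-116.7,0,0]]';python3 -m creep '[[0,0,0,0],[0,0,20,0],[0,0,45,0],[0,0,65,0],[0,0,75,0],[0,0,78,0],[0,0,78,0]]'; python3 -c "
from h import *
to(440.1,-349.9,2.5,98)"
```

```text
time_s: 28.62
tool_pos: [440.0, -350.1, 87.8]
orientation: [-179.9, -0.0, 97.9]
force: [-0.1, 0.6, -3.6]
gripper_width: 54.9
finger_force: 40.0
time_s: 29.5
tool_pos: [440.9, -349.8, 11.0]
orientation: [180.0, 0.0, 98.0]
force: [0.6, -0.0, -4.2]
gripper_width: 55.0
finger_force: 40.0
rows target: [-0.  -0.8  8.5  0. ]
```

```bash
python3 -m creep '[[0,-0.8,3,0],[0,-0.8,6,0],[0,-0.8,8,0],[0,-0.8,8.8,0],[0,-0.8,8.8,0],[0,-0.8,8.8,0]]'
```

```text
time_s: 30.25
tool_pos: [439.7, -350.0, 2.5]
orientation: [180.0, -0.0, 98.0]
force: [-4.1, 2.2, 7.8]
gripper_width: 55.0
finger_force: 40.0
```

```bash
python3 -m creep '[[0,0,0,0],[0,0,0,0],[0,0,0,0],[0,0,0,0]]' 87 ; python3 -m creep '[[0,0,-10,0],[0,0,-30,0],[0,0,-60,0],[0,0,-85,0],[0,0,-90,0],[0,0,-90,0]]'; python3 -c "
from h import *
to(497.5,79.5,92,100)
for n in ('scene','side'): cv2.imwrite(f'pics/{n}9.png',imaging.capture(n)[:,:,::-1])
for n,r in (('scene',(300,200,60,70)),('side',(285,205,60,70))):
  d=cv2.absdiff(cv2.imread(f'pics/{n}5.png'),cv2.imread(f'pics/{n}9.png')).max(2)>60; x,y,w,h=r; print(n,d[y:y+h,x:x+w].sum(),np.argwhere(d[y:y+h,x:x+w])[:4])
"
```

```text
time_s: 30.75
tool_pos: [439.7, -350.0, 1.7]
orientation: [180.0, 0.0, 98.0]
force: [-0.3, -0.0, 0.4]
gripper_width: 84.2
finger_force: 0.0
time_s: 31.5
tool_pos: [439.7, -349.9, 91.6]
orientation: [180.0, 0.0, 98.0]
force: [-0.1, -0.7, -0.9]
gripper_width: 86.9
finger_force: 0.0
rows target: [ 4.172e+02  1.170e+02 -4.000e-01 -2.000e+00]
scene 169 [[ 9 32]
 [ 9 33]
 [10 32]
 [10 33]]
side 200 [[ 8 32]
 [ 9 32]
 [ 9 52]
 [ 9 53]]
```

```bash
python3 -m creep '[[20,5.6,0,0],[65,18,0,0],[115,32,0,0],[165,46,0,-1],[215,60,0,-2],[265,74,0,-2],[315,88,0,-2],[360,101,0,-2],[395,111,0,-2],[414,116,0,-2]]';python3 -m creep '[[3,1,0,0],[3,1,15,0],[3,1,30,0],[3,1,30,0]]'; python3 -c "
from h import *
to(497.5,79.5,18,100)"
```

```text
time_s: 32.85
tool_pos: [496.3, 78.4, 90.6]
orientation: [-179.9, -0.0, 100.1]
force: [0.7, -0.8, -0.2]
gripper_width: 87.4
finger_force: 0.0
time_s: 33.35
tool_pos: [495.9, 78.1, 59.7]
orientation: [-179.8, 0.0, 99.9]
force: [0.5, -0.6, 0.3]
gripper_width: 87.3
finger_force: 0.0
rows target: [ 1.1  1.8 41.7 -0.1]
```

```bash
python3 -m creep '[[0,1.2,10,0],[0,1.2,20,0],[0,1.2,30,0],[0,1.2,37,0],[0,1.2,41,0],[0,1.2,41.5,0]]';python3 -m creep '[[0,0,0,0],[0,0,0,0],[0,0,0,0],[0,0,0,0],[0,0,0,0],[0,0,0,0]]' 40 40;python3 -m creep '[[0,0,-4,0],[0,0,-15,0],[0,0,-35,0],[0,0,-55,0],[0,0,-68,0],[0,0,-70,0],[0,0,-70,0]]';python3 -c "
from h import *
to(567.2,-189.8,88,79)"
```

```text
time_s: 34.1
tool_pos: [498.5, 79.5, 19.9]
orientation: [-180.0, -0.0, 100.0]
force: [-0.8, 0.6, 0.5]
gripper_width: 86.8
finger_force: 0.0
time_s: 34.85
tool_pos: [498.1, 79.4, 20.1]
orientation: [-179.9, -0.0, 100.0]
force: [-3.6, -0.9, 4.2]
gripper_width: 51.8
finger_force: 40.0
time_s: 35.72
tool_pos: [498.3, 79.4, 89.8]
orientation: [-180.0, -0.0, 100.0]
force: [-1.2, -0.2, -5.0]
gripper_width: 51.8
finger_force: 40.0
rows target: [-277.1   21.1    1.8   21. ]
```

```bash
python3 -m creep '[[-18,1.4,0,1],[-55,4,0,5],[-95,7,0,9],[-135,10,0,13],[-175,13,0,17],[-215,16.4,0,20],[-248,19,0,21],[-268,20.5,0,21],[-277,21.1,0,21],[-277,21.1,0,21]]'; python3 -c "
from h import *
to(567.2,-189.8,12,79)"
```

```text
time_s: 36.98
tool_pos: [567.3, -189.4, 89.8]
orientation: [-180.0, -0.0, 79.0]
force: [-0.5, -0.2, -3.6]
gripper_width: 51.6
finger_force: 40.0
rows target: [-0.4  0.  77.8  0. ]
```

```bash
python3 -m creep '[[-0.4,0,20,0],[-0.4,0,45,0],[-0.4,0,65,0],[-0.4,0,75,0],[-0.4,0,78,0],[-0.4,0,78,0]]'; python3 -m creep '[[0,0,2,0],[0,0,4,0],[0,0,6,0],[0,0,7.5,0],[0,0,7.5,0],[0,0,7.5,0]]'
```

```text
time_s: 37.72
tool_pos: [567.8, -189.8, 12.7]
orientation: [180.0, -0.0, 79.0]
force: [-0.4, 0.4, -4.4]
gripper_width: 51.7
finger_force: 40.0
time_s: 38.48
tool_pos: [567.4, -190.0, 4.7]
orientation: [-180.0, -0.0, 79.0]
force: [-0.6, 0.4, -4.0]
gripper_width: 51.5
finger_force: 40.0
```

```bash
python3 -m creep '[[0,0,0.5,0],[0,0,1,0],[0,0,1,0]]'
```

```text
time_s: 38.85
tool_pos: [567.5, -190.0, 4.2]
orientation: [180.0, -0.0, 79.0]
force: [-2.1, 1.2, 3.9]
gripper_width: 51.6
finger_force: 40.0
```

```bash
python3 -m creep '[[0,0,0,0],[0,0,0,0],[0,0,0,0],[0,0,0,0]]' 87 ; python3 -m creep '[[0,0,-10,0],[0,0,-30,0],[0,0,-60,0],[0,0,-75,0],[0,0,-80,0],[0,0,-80,0]]'; python3 -c "
from h import *
to(503.9,34.9,84,98.2)
"
```

```text
time_s: 39.35
tool_pos: [567.4, -190.0, 3.6]
orientation: [180.0, 0.0, 79.0]
force: [-0.4, -0.2, 0.3]
gripper_width: 82.3
finger_force: 0.0
time_s: 40.1
tool_pos: [567.2, -189.9, 83.3]
orientation: [-180.0, -0.0, 79.0]
force: [0.1, -0.1, 0.2]
gripper_width: 87.1
finger_force: 0.0
rows target: [ 208.6 -105.    -0.7  -19.2]
```

```bash
python3 -m creep '[[15,-7.5,0,0],[45,-22.5,0,-3],[80,-40,0,-7],[120,-60,0,-11],[155,-78,0,-15],[185,-93,0,-18],[203,-102,0,-19.2],[208.6,-105,0,-19.2],[208.6,-105,20,-19.2],[208.6,-105,40,-19.2]]'; python3 -m creep '[[0,0,0,0],[0,0,0,0]]'; python3 -c "
from h import *
to(503.9,34.9,-5,98.2)
w=imaging.capture('wrist');cv2.imwrite('pics/w10.png',w[:,:,::-1])
s=imaging.capture('scene');d=imaging.capture('side');cv2.imwrite('pics/scene10.png',s[:,:,::-1])
a=cv2.resize(w[100:300,160:480],None,fx=1.25,fy=1.25)[:,:,::-1]
b=cv2.resize(s[110:260,290:450],(400,375))[:,:,::-1]
c=cv2.resize(d[150:250,280:440],(400,250))[:,:,::-1]
o=np.zeros((600,800,3),np.uint8);o[:250,:400]=a;o[:375,400:]=b;o[255:505,:400]=c;cv2.imwrite('pics/m10.png',o)
"
```

```text
time_s: 41.35
tool_pos: [504.7, 33.5, 43.3]
orientation: [180.0, 0.0, 98.0]
force: [-0.7, -0.2, -0.0]
gripper_width: 86.8
finger_force: 0.0
time_s: 41.6
tool_pos: [504.7, 34.1, 44.2]
orientation: [180.0, 0.0, 98.1]
force: [0.7, 0.5, -0.4]
gripper_width: 87.1
finger_force: 0.0
rows target: [ 0.9 -0.7 49.2 -0.1]
```

View pics/m10.png

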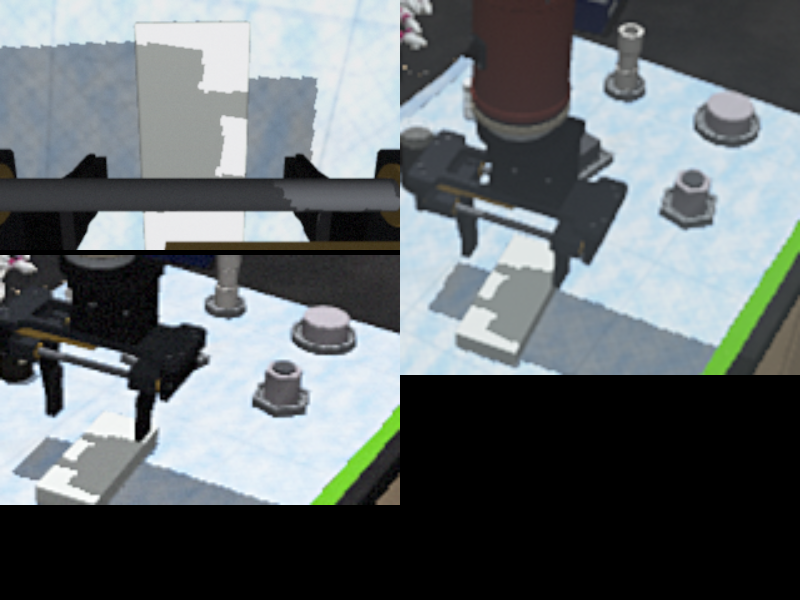

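Die, disc and hexagon are seated in their nests. The carrier runs straight and central between the fingers (px 135–250, fingers at 75–310). Checking its front end, then gripping.

```bash
python3 -c "
from h import *
f=back(cam('wrist'),[[268,118.4],[360,117.6]],22);print(f, f.mean(0)-75*np.array([-np.sin(np.radians(8.2)),np.cos(np.radians(8.2)),0]), np.degrees(np.arctan2(*(f[1]-f[0])[[1,0]])))"
python3 -m creep '[[0.9,-0.5,12,0],[0.9,-0.5,24,0],[0.9,-0.5,36,0],[0.9,-0.5,44,0],[0.9,-0.5,48,0],[0.9,-0.5,49,0],[0.9,-0.5,49,0]]'
```

```text
[[462.07345322 103.85488486  22.        ]
 [524.16192904 113.2900909   22.        ]] [503.81486116  34.33927056  22.        ] 8.640780093196668
time_s: 42.62
tool_pos: [503.7, 35.6, -5.1]
orientation: [180.0, -0.0, 98.2]
force: [-0.4, -0.2, 0.3]
gripper_width: 87.1
finger_force: 0.0
```

```bash
python3 -m creep '[[0,0,0,0],[0,0,0,0],[0,0,0,0],[0,0,0,0],[0,0,0,0],[0,0,0,0]]' 50 45;python3 -m creep '[[0,0,-4,0],[0,0,-15,0],[0,0,-35,0],[0,0,-55,0],[0,0,-68,0],[0,0,-70,0],[0,0,-70,0]]';python3 -c "
from h import *
to(579.5,304.3,65,94.9)"
```

```text
time_s: 43.38
tool_pos: [503.6, 35.6, -5.2]
orientation: [180.0, -0.0, 98.2]
force: [-0.5, -0.0, 2.4]
gripper_width: 63.6
finger_force: 45.0
time_s: 44.25
tool_pos: [503.2, 35.5, 64.3]
orientation: [-180.0, 0.0, 98.2]
force: [0.4, 0.2, -3.8]
gripper_width: 63.8
finger_force: 45.0
rows target: [255.1 113.9  -0.7   3.3]
```

Carrier held at 63.8 mm. Checking clearance to the big bottles near the tray before carrying.

```bash
python3 -c "
from h import *
S=cam('scene');D=cam('side')
print('bottleA base/near edges',back(S,[[229,232],[211,228],[246,225]],5).round(),back(D,[[213,236]],5).round())
print('bottleB',back(S,[[174,298],[152,290],[196,285]],5).round(),back(D,[[150,284]],5).round())"
```

```text
bottleA base/near edges [[726. 185.   5.]
 [774. 199.   5.]
 [705. 143.   5.]] [[716. 193.   5.]]
bottleB [[698. 399.   5.]
 [755. 411.   5.]
 [682. 348.   5.]] [[695. 396.   5.]]
```

Bottles are clear: nearest about x≥680, and the gripper body ends at about 674 with diagonal margin. Carrying to the tray.

```bash
python3 -m creep '[[15,6.7,0,0],[45,20,0,0],[80,35.7,0,1],[120,53.6,0,2],[160,71.4,0,3.3],[195,87,0,3.3],[225,100.4,0,3.3],[245,109.4,0,3.3],[254,113.4,0,3.3],[255,113.9,0,3.3]]';python3 -m creep '[[0,0,0,0],[0,0,15,0],[0,0,35,0],[0,0,48,0],[0,0,54,0],[0,0,55,0],[0,0,55,0]]'; python3 -c "
from h import *
to(579.5,304.3,1,94.9)"
```

```text
time_s: 45.5
tool_pos: [579.3, 304.9, 63.9]
orientation: [-179.9, 0.0, 94.9]
force: [0.1, -0.3, -3.0]
gripper_width: 63.9
finger_force: 45.0
time_s: 46.38
tool_pos: [580.2, 304.5, 10.1]
orientation: [180.0, -0.0, 94.9]
force: [0.8, 0.0, -3.4]
gripper_width: 63.9
finger_force: 45.0
rows target: [-0.1 -0.7  9.1  0. ]
```

```bash
python3 -m creep '[[0,-0.5,3,0],[0,-0.5,6,0],[0,-0.5,8,0],[0,-0.5,9.3,0],[0,-0.5,9.5,0],[0,-0.5,9.5,0]]'
```

```text
time_s: 47.12
tool_pos: [579.3, 304.1, 0.9]
orientation: [-180.0, 0.0, 94.9]
force: [-4.4, -2.2, 6.2]
gripper_width: 63.7
finger_force: 45.0
```

```bash
python3 -m creep '[[0,0,0,0],[0,0,0,0],[0,0,0,0],[0,0,0,0]]' 87 ; python3 -m creep '[[0,0,-8,0],[0,0,-25,0],[0,0,-55,0],[0,0,-95,0],[0,0,-130,0],[0,0,-160,0],[0,0,-175,0],[0,0,-180,0],[0,0,-180,0],[0,0,-180,0]]'; python3 -m creep '[[-15,-5,0,0],[-45,-15,0,0],[-75,-25,0,0],[-105,-35,0,0],[-125,-42,0,0],[-140,-47,0,0],[-145,-48,0,0],[-145,-48,0,0]]'; python3 - <<'E'
from h import *
s=imaging.capture('scene')[:,:,::-1];d=imaging.capture('side')[:,:,::-1]
cv2.imwrite('pics/sceneF.png',s);cv2.imwrite('pics/sideF.png',d)
a=cv2.resize(s[240:350,190:300],(300,300));b=cv2.resize(s[120:220,330:450],(480,400))
c=cv2.resize(d[240:330,165:275],(300,245));e=cv2.resize(d[150:220,320:440],(320,187))
o=np.zeros((600,800,3),np.uint8);o[:300,:300]=a;o[:400,310:790]=b;o[305:550,:300]=c;o[405:592,310:630]=e
cv2.imwrite('pics/mF.png',o)
E
```

```text
time_s: 47.62
tool_pos: [579.4, 304.2, 0.1]
orientation: [180.0, -0.0, 94.9]
force: [-0.6, 0.2, 0.4]
gripper_width: 86.4
finger_force: 0.0
time_s: 48.88
tool_pos: [578.8, 303.9, 178.8]
orientation: [-179.9, 0.0, 94.9]
force: [0.5, -0.0, -1.2]
gripper_width: 86.8
finger_force: 0.0
time_s: 49.88
tool_pos: [544.0, 156.0, 180.2]
orientation: [180.0, -0.0, 94.9]
force: [0.4, 0.6, -0.2]
gripper_width: 86.9
finger_force: 0.0
```

The picture allowance is used up, so I check the square and carrier numerically by segmenting their top faces against the expected poses.

```bash
python3 - <<'E'
from h import *
def rect(cx,cy,a,b,yaw,z):
    t=np.radians(yaw);R=np.array([[np.cos(t),-np.sin(t)],[np.sin(t),np.cos(t)]])
    P=np.array([[a,b],[-a,b],[-a,-b],[a,-b]])/2.@R.T+[cx,cy];return np.c_[P,[z]*4]
for n in('scene','side'):
    im=cv2.imread(f'pics/{n}F.png');old=cv2.imread(f'pics/{n}0.png');C=cam(n);g=cv2.cvtColor(im,cv2.COLOR_BGR2GRAY).astype(float)
    for nm,(x,y,a,b,yaw,z) in dict(sq=(567.4,-190,52,52,-11,32),car=(579.4,303.5,64,150,5,28)).items():
        best=[]
        for zz in (z-4,z,z+5,z+10):
          for dx in range(-8,9,2):
            for dy in range(-8,9,2):
                m=np.zeros(g.shape,np.uint8);cv2.fillConvexPoly(m,(proj(C,rect(x+dx,y+dy,a-4,b-4,yaw,zz))*16).round().astype(np.int32),1,shift=4)
                M=np.zeros(g.shape,np.uint8);cv2.fillConvexPoly(M,(proj(C,rect(x+dx,y+dy,a+4,b+4,yaw,zz))*16).round().astype(np.int32),1,shift=4)
                i=g[m>0];r=g[(M>0)&(cv2.dilate(m,np.ones((3,3),np.uint8))==0)]
                best.append((abs(np.median(i)-r).mean()-i.std(),zz,dx,dy,np.median(i)))
        best.sort(reverse=True);print(n,nm,[tuple(np.round(b,1)) for b in best[:4]])
    for nm,s in dict(packet=(265,236) if n=='scene' else (247,237),jar=(297,173) if n=='scene' else (286,186)).items():
        w=(slice(s[1]-14,s[1]+14),slice(s[0]-16,s[0]+16));print(n,nm,'changed px',(cv2.absdiff(im[w],old[w]).max(2)>60).sum())
E
```

```text
scene sq [(np.float64(111.7), np.float64(28.0), np.float64(2.0), np.float64(-2.0), np.float64(98.0)), (np.float64(109.9), np.float64(32.0), np.float64(0.0), np.float64(2.0), np.float64(98.0)), (np.float64(109.4), np.float64(32.0), np.float64(-4.0), np.float64(8.0), np.float64(97.0)), (np.float64(109.1), np.float64(37.0), np.float64(-2.0), np.float64(8.0), np.float64(98.0))]
scene car [(np.float64(102.9), np.float64(24.0), np.float64(2.0), np.float64(-2.0), np.float64(228.0)), (np.float64(101.1), np.float64(38.0), np.float64(-6.0), np.float64(6.0), np.float64(228.0)), (np.float64(99.7), np.float64(38.0), np.float64(-6.0), np.float64(2.0), np.float64(228.0)), (np.float64(99.3), np.float64(28.0), np.float64(0.0), np.float64(0.0), np.float64(228.0))]
scene packet changed px 31
scene jar changed px 449
side sq [(np.float64(139.7), np.float64(32.0), np.float64(0.0), np.float64(2.0), np.float64(92.0)), (np.float64(139.7), np.float64(28.0), np.float64(4.0), np.float64(-4.0), np.float64(92.0)), (np.float64(136.5), np.float64(32.0), np.float64(-2.0), np.float64(4.0), np.float64(91.0)), (np.float64(136.5), np.float64(28.0), np.float64(2.0), np.float64(-2.0), np.float64(91.0))]
side car [(np.float64(119.1), np.float64(24.0), np.float64(4.0), np.float64(-2.0), np.float64(242.0)), (np.float64(111.3), np.float64(24.0), np.float64(2.0), np.float64(0.0), np.float64(242.0)), (np.float64(109.8), np.float64(33.0), np.float64(-4.0), np.float64(4.0), np.float64(242.0)), (np.float64(103.2), np.float64(28.0), np.float64(-2.0), np.float64(-2.0), np.float64(242.0))]
side packet changed px 48
side jar changed px 122
```

Square and carrier match their seated poses. The jar window is probably hidden by the gripper, so I check the jar and packet in an unobstructed frame.

```bash
python3 - <<'E'
from h import *
for n,f,pk,j in(('scene','F',(265,236),(297,173)),('scene','9',(265,236),(297,173)),('side','F',(247,237),(286,186)),('side','9',(247,237),(286,186))):
    im=cv2.imread(f'pics/{n}{f}.png');o=cv2.imread(f'pics/{n}0.png')
    def cen(a,s,blue):
        a=a[s[1]-25:s[1]+25,s[0]-28:s[0]+28].astype(int); m=(a[:,:,0]-a[:,:,2]>70) if blue else a.max(2)<70
        y,x=np.nonzero(m);return len(x),x.mean().round(1),y.mean().round(1)
    print(n,f,'packet',cen(o,pk,1),cen(im,pk,1),'jar',cen(o,j,0),cen(im,j,0))
E
```

```text
scene F packet (229, np.float64(27.5), np.float64(24.0)) (210, np.float64(26.2), np.float64(22.6)) jar (331, np.float64(23.0), np.float64(20.6)) (1905, np.float64(30.0), np.float64(20.3))
scene 9 packet (229, np.float64(27.5), np.float64(24.0)) (221, np.float64(27.5), np.float64(24.0)) jar (331, np.float64(23.0), np.float64(20.6)) (333, np.float64(22.8), np.float64(20.5))
side F packet (242, np.float64(28.7), np.float64(24.9)) (244, np.float64(28.8), np.float64(25.0)) jar (461, np.float64(26.4), np.float64(18.8)) (668, np.float64(28.7), np.float64(17.0))
side 9 packet (242, np.float64(28.7), np.float64(24.9)) (240, np.float64(28.7), np.float64(24.8)) jar (461, np.float64(26.4), np.float64(18.8)) (467, np.float64(26.4), np.float64(18.8))
```

The packet and jar have not moved; the differences come from the arm in view. Handing in.

```bash
python3 -c "
from rig import env
print(env.sign_off())"
```

```text
the job is handed in; nothing more can be done
None
```

The job is handed in at about 50 s: by the cameras, the die, hexagon, disc and square are in their own nests and the carrier is in the tray, with the jar and packet unmoved; the first two attempts to grip the disc closed above it, because the fingertips sit about 24 mm higher than stated, and a light touch on the disc top corrected that.

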